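Turn the sample tile over with the spatula

TASK

Pick up the spatula and slide its blade under the tile's near edge, pressed lightly on the board's deck, until it meets the cork foot and pushes the tile snug against the step; then, with a turn of the wrist, flip the tile over onto the step so that it lies flat there, cork foot up. Work gently (5 to 10 N is a good press and push, 15 N too much), keep the fingers off the tile, leave the other things where they are, and finally lay the spatula back down on the bare counter, blade flat as you found it.

Things in the scene. Friction and masses are not known exactly. Their poses are not given: they have to be found in the camera images.
- board: fixed birch board, 240 x 150 (y) x 18 mm, let into the counter by 0 to 6 mm; origin at its centre, underside, x away from the robot, z up. Its near half (x -120..0) is the deck, top z 18. On the far half a step plate, 110 long, 10 thick (top z 28), is clamped fast; its near face, across the board, lies anywhere from x 0 to 10: this is not reported and must be felt. All mm.
- tile: loose tile, about 0.12 kg: black plate 70 x 70 x 8 mm on a centred cork foot 42 x 42 x 5 mm, so the plate overhangs 14 mm all round with a 5 mm gap below. Origin: centre of the foot's underside, z towards the plate. Starts foot down on the deck, x as the board's x within 0.08 rad (near edge at tile x -35), far edge at board x -1 to -9, short of the step.
- spatula: steel spatula, 0.14 kg, standing level on its blade and a rear foot. Origin: middle of the blade's front edge, underside; x forwards, z up. Blade x -70..0, 50 wide, z 0..2. A neck rises to a straight wooden handle x -171..-83, 18 wide (y), z 31..51: pinch it across y from above at x -125. Rear foot x -167..-161, 30 wide, from handle to z 0. All mm.
- tip (a point): middle of the front edge of the spatula's blade, underside (the spatula's origin)
- brush: bystander: black nylon brush 120 x 50 mm, 43 mm high; origin centre of its underside
- tin: bystander: stainless tin, diameter 72 mm, 76 mm high with twist cap; origin centre of its underside
- wax: bystander: purple wax block 90 x 40 x 25 mm; origin centre of its underside
- corkblock: bystander: cork polishing block 100 x 60 x 35 mm; origin centre of its underside
- file: bystander: flat file with a round black handle, 270 mm long, 22 mm wide, 22 mm high; origin at counter height, x along it to the blade end (x -150..120)
Things that resemble listed ones, but are neither listed nor needed, are in the scene too. Of the things shaped like the tile, the black one is meant.

How it is judged:
On the way, in this order (a step that is already met when the one before it is completed fails the run):
1. the blade, pressed on the deck, is under the tile's near edge, and pushes on the tile with over 4 N, which it only bears when snug against the step (contact force between spatula and board above 1 N and contact force between spatula and tile above 4 N and x of tip in the frame of tile above -0.03 m and z of tip in the frame of tile below 0.006 m and angle between tile's own z axis and vertical below 0.3 rad), for 0.1 s.
2. the tile is being turned up on edge, borne by the spatula, whose blade the wrist has turned out of level by over 8 degrees (angle between tile's own z axis and vertical between 0.8 and 1.9 rad and contact force between spatula and tile above 0.1 N and angle between spatula's own z axis and vertical above 0.14 rad), for 0.05 s.
At the end, for the whole second after the job is handed in: Tile flat (5 degrees), cork foot up, at rest on the step, centre at board x 10 to 90 mm, within 50 mm of the centre line; spatula at rest on the counter, level within 6 degrees, front edge below 8 mm, touching neither board, tile nor other things (angle between tile's own z axis and vertical above 3.05 rad and z of tile in the frame of board between 0.038 and 0.044 m and x of tile in the frame of board between 0.01 and 0.09 m and y of tile in the frame of board between -0.05 and 0.05 m and linear speed of each of tile, spatula below 0.01 m/s and height (world z) of spatula below 0.008 m and angle between spatula's own z axis and vertical below 0.1 rad and contact force between spatula and tile below 0.05 N and contact force between spatula and board below 0.05 N and contact force between spatula and brush below 0.05 N and contact force between spatula and tin below 0.05 N and contact force between spatula and wax below 0.05 N and contact force between spatula and corkblock below 0.05 N and contact force between spatula and file below 0.05 N).
It fails at once if the fingers touch the tile (contact force between the fingers and tile above 0.3 N).
It fails at once if the spatula presses on the board with more than 15 N (contact force between spatula and board above 15 N).
It fails at once if the spatula pushes on the tile with more than 15 N (contact force between spatula and tile above 15 N).
It fails at once if the arm or fingers press on the board with more than 5 N (contact force between any of the fingers, the arm and board above 5 N).
It fails at once if one of the other things (brush, tin, wax, cork block, file) is shifted by more than 20 mm (distance of any of brush, tin, wax, corkblock, file from where it was at the start of the episode above 0.02 m).
It also fails if it takes over 72 s, if anything falls off the work surface, if the arm or the gripper's body presses on something with over 40 N, if the wrist force passes 120 N, or if a joint passes its speed limit or range.

ROBOT

A 6-joint arm with a two-finger parallel gripper is mounted at the origin on the work surface. World frame = base frame: x ahead of the robot, y to its left, z up, the work surface at z = 0. Lengths are in m, angles in rad, forces in N, time in s.
With the tool pointing down it reaches from about 0.3 to 0.775 m from the base axis. Payload 14.6 kg.
Tool frame: the origin (TCP) lies on the centre line of the jaws, within the pads' length; the fingertips stand 19 mm ahead of it and the grasp point (between the pads) is the TCP; y points along the fingers, x is the direction in which the jaws open and shut, and the axes are right-handed (so a half turn about y gives the same grasp; the last joint's range is limited). The gripper opens to 94 mm and grips with 3 to 60 N. Pads are 16 mm wide; open, the fingers measure 119 mm over their backs; the gripper's body (75 mm by 177 mm) begins 78 mm behind the grasp point.
Start: joints at [1.216, 0.3, 1.521, -0, 1.321, -0.067], TCP at [0.156, 0.527, 0.224] pointing down, gripper open.
Joint ranges: [-3.03, 3.03], [-0.79, 2.21], [0.23, 2.52], [-1.04, 4.18], [0, 3.07], [-2.55, 2.55]. Speed limits (rad/s): [2.22, 2.22, 2.57, 3.14, 3.14, 3.14].

INTERFACE

Orientations are given as [roll, pitch, yaw] about the fixed x, y, z axes, in that order (R = Rz(yaw) Ry(pitch) Rx(roll)).
In Python, from station import ctrl, optics gives the robot as it stands.
- The arm moves only by the tool jog_arm, never from a script. Its argument "targets" is a list of rows, each a list of 3 entries, a list of its own where there are three numbers: the finger opening in cm, from 0 to 9.4, then the shift along the tool's x, y, z in cm, then the turn about the tool's y in rad. A call has 1 to 10 rows; each row is the pose to reach, as a shift and turn from the pose commanded when the call began, along the tool's axes at that moment; what a row does not reach only later rows make up. A row lasts 1/10 s, in which the tool goes at most 50 mm and 8.59 degrees, less where a joint would pass 70% of its speed; a pose out of reach is approached as far as the arm can. A call with a gripper value outside its range is refused whole. The fingers move at their own pace and stop on an object; "grip_force" is the grip in N (left out, the last holds). Time passes only in rows, so rows that repeat a pose let the fingers close. It gives the time, the measured TCP pose, the force and the opening at its end, in the units of the state.
- ctrl.get_obs(): the state, without advancing time (a new reading comes with each control period).
- optics.camera(name): name is "scene" or "side" or "wrist"; returns a dict with "img" (384x512x3 uint8, red, green, blue), "range_z" (384x512 float32, m along the optical axis (not along the pixel's ray), 0 where there is no reading), "camera_matrix" (3x3 intrinsics, pixels), "k1" (the pictures are not rectified: a ray, as slopes to the right and down, at radius r is drawn at 1 + k1 r^2 times it, then the intrinsics apply), "world_to_cam" (4x4, takes a point from world to camera coordinates); the wrist camera has in their place "mount" (4x4, takes a point from camera to tool coordinates, whose origin is the TCP and whose axes are the tool frame's). Camera axes: x right, y up, looking along -z (the intrinsics and any distortion apply to the point x, -y, -z); pixel columns grow to the right and rows downward; lengths in m; the calibration is good to about 2 mm. A picture is of the moment at which its call begins: read the wrist's pose just before it.
- ctrl.hand_in(): hands the job in, once; it reports no verdict.
The state is a dict: "time_s": time; "qpos": joint angles; "joint_vel": joint speeds; "tau": joint torques, N m; "ee_pos": TCP position; "eef_rot": TCP orientation; "force": force on the tool from outside, world axes, zero at the start; "moment": the same for the moment, N m; "grip_width": finger opening in m.
Only numpy, scipy, OpenCV 4.12 (cv2) and the standard library are available. Lean on these libraries where they do the work, as an engineer would, in place of code of your own. Each camera call takes 0.05 s, during which the arm holds its last target. There are 200 camera calls.

## Working session

There is one attempt and no reset: what is moved stays moved. The work goes in short steps, Python scripts to look and compute and a tool call to move; the robot and the scene stay as the last step left them, time stands still between calls to the robot, and variables do not carry over. Pictures are saved under pics/ and viewed, about 8 in all and at most 12, crops included, and the job is handed in when it is done.

Besides the shell and the picture viewer there is one more tool, called after "Emit:" as name(argument=value, ...), one argument or row to a line, values as JSON. jog_arm: Moves the arm, as the interface text tells. Its arguments: {"type":"object","properties":{"targets":{"type":"array","items":{"type":"array"}},"grip_force":{"type":"number"}},"required":["targets"]}

```bash
ls; mkdir -p pics
cat > h.py <<'E'
import numpy as np, cv2
from station import ctrl, optics
from scipy.spatial.transform import Rotation as R
np.set_printoptions(precision=4,suppress=True)
def shot(name):
    o=ctrl.get_obs(); c=optics.camera(name)
    if 'world_to_cam' in c: T=np.linalg.inv(c['world_to_cam'])
    else:
        W=np.eye(4); W[:3,:3]=R.from_euler('xyz',o['eef_rot']).as_matrix(); W[:3,3]=o['ee_pos']; T=W@c['mount']
    c['T']=T; return c
def rays(c,uv):
    K=np.array(c['camera_matrix'],float); uv=np.array(uv,float).reshape(-1,1,2)
    p=cv2.undistortPoints(uv,K,np.array([c['k1'],0,0,0.]))[:,0]
    return np.c_[p[:,0],-p[:,1],-np.ones(len(p))]
def world(c,uv,d=None):
    uv=np.array(uv,float).reshape(-1,2)
    if d is None: d=np.array([c['range_z'][int(v+.5),int(u+.5)] for u,v in uv])
    P=rays(c,uv)*np.array(d).reshape(-1,1); return P@c['T'][:3,:3].T+c['T'][:3,3]
def onplane(c,uv,z):
    D=rays(c,uv)@c['T'][:3,:3].T; o=c['T'][:3,3]; return o+D*((z-o[2])/D[:,2:3])
def save(c,fn,box=None,s=1):
    im=c['img'][...,::-1]
    if box: im=im[box[1]:box[3],box[0]:box[2]]
    cv2.imwrite('pics/'+fn,cv2.resize(im,None,fx=s,fy=s,interpolation=cv2.INTER_CUBIC))
def dump(c,n): np.savez(n,**c)
def load(n): return {k:v for k,v in np.load(n).items()}
E
python3 - <<'E'
from h import *
o=ctrl.get_obs(); print(o)
for n in('scene','side'):
    c=shot(n); dump(c,n+'.npz'); save(c,n+'.png',None,1.5); print(n,c['T'][:3,3],-c['T'][:3,2])
E
```

```text
pics
{'time_s': 0.0, 'qpos': array([ 1.2164,  0.3005,  1.5216,  0.    ,  1.3207, -0.0666]), 'joint_vel': array([-0.0009,  0.0008, -0.001 ,  0.    , -0.0001, -0.0006]), 'tau': array([  0.0001, -53.1815, -35.2723,   0.0708,   0.0244,  -0.0001]), 'ee_pos': array([0.156 , 0.5272, 0.2239]), 'eef_rot': array([-1.5707,  0.0012,  1.283 ]), 'force': array([-0.058 ,  0.0256, -0.6924]), 'moment': array([ 0.0214,  0.0057, -0.0179]), 'grip_width': 0.09412810527733186}
scene [ 1.4479 -0.2085  1.3397] [-0.5499  0.1098 -0.828 ]
side [ 0.297  -0.6127  0.8239] [ 0.2755  0.5755 -0.77  ]
```

View pics/scene.png

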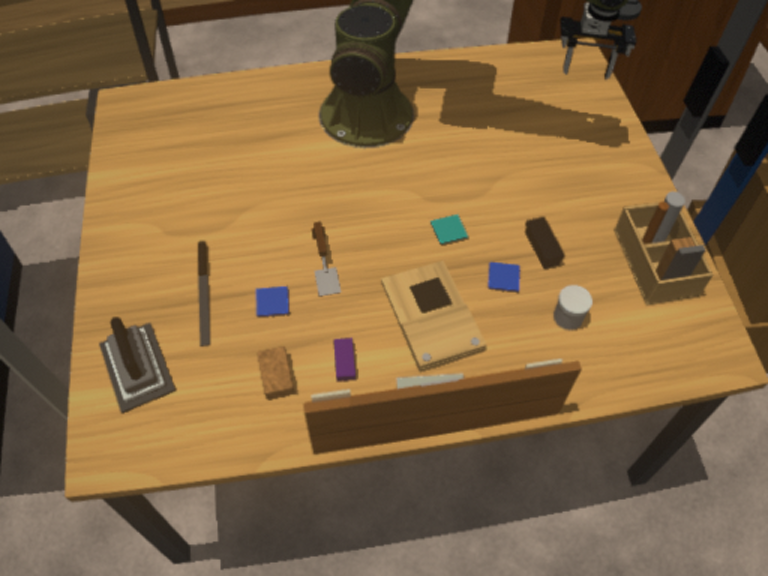

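View pics/side.png

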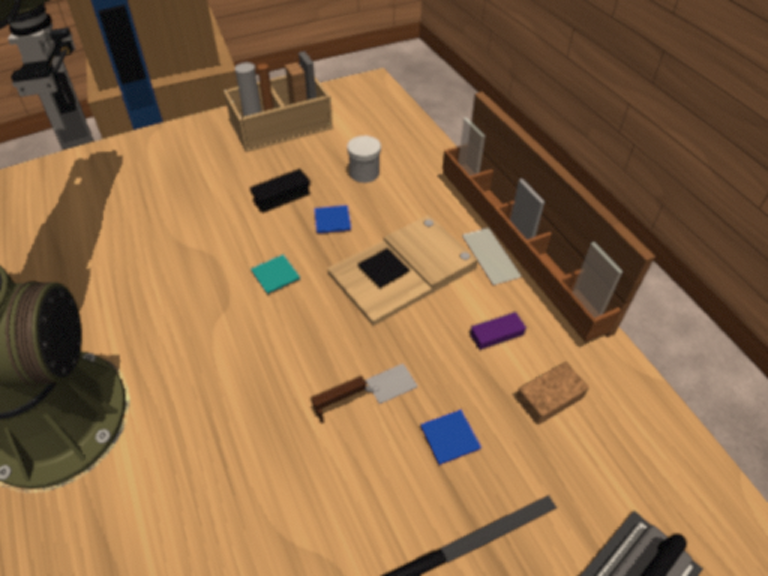

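Run:
```python
from h import *
c=load('side.npz'); 
im=c['img'][...,::-1]
a=im[140:220,210:325]; b=im[238:290,200:285]
a=cv2.resize(a,None,fx=5,fy=5,interpolation=cv2.INTER_CUBIC);cv2.imwrite('pics/a.png',a)
b=cv2.resize(b,None,fx=8,fy=8,interpolation=cv2.INTER_CUBIC);cv2.imwrite('pics/b.png',b)
```

```text
(no output)
```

View pics/a.png

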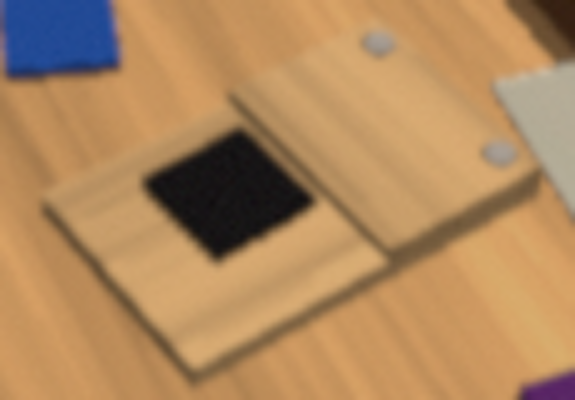

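View pics/b.png

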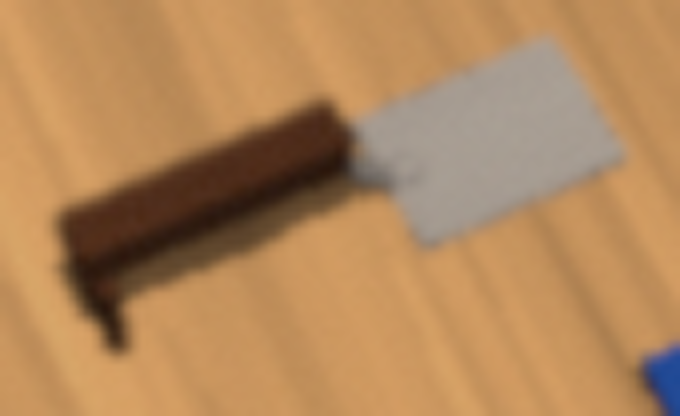

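Run:
```python
from h import *
c=load('side.npz')
def A(p): return (np.array(p)+.5)/5-.5+[210,140]
def B(p): return (np.array(p)+.5)/8-.5+[200,238]
print('heights tile/deck/step by range:')
print(world(c,A([(228,195),(180,240),(120,250),(120,300),(330,250),(330,160),(420,120),(300,90),(30,300),(350,370)])))
for zs in (0.012,0.015,0.018):
  t=onplane(c,A([(145,182),(240,130),(313,200),(218,260)]),zs+.013)
  d=onplane(c,A([(45,205),(195,375)]),zs); s=onplane(c,A([(235,95),(390,255),(538,178)]),zs+.01)
  print(zs,'tile',t.mean(0),[np.linalg.norm(t[i]-t[i-1]).round(4) for i in range(4)], 
   'yaw',[np.arctan2(*(t[i]-t[j])[[1,0]]).round(3) for i,j in((1,0),(2,3))])
  print('deck',d,np.linalg.norm(d[0]-d[1]),'yaw',np.arctan2(*(d[0]-d[1])[[1,0]])-np.pi/2)
  print('step',s,np.linalg.norm(s[0]-s[1]),np.linalg.norm(s[1]-s[2]),'yaw',np.arctan2(*(s[0]-s[1])[[1,0]])-np.pi/2,np.arctan2(*(s[2]-s[1])[[1,0]]))
b=onplane(c,B([(548,38),(625,155),(430,245)]),.002); h=onplane(c,B([(330,100),(345,140),(65,215),(85,255)]),.051)
print('blade',b,np.linalg.norm(b[0]-b[1]),np.linalg.norm(b[1]-b[2]),'yaw',np.arctan2(*(b[1]-b[2])[[1,0]]),np.arctan2(*(b[0]-b[1])[[1,0]])-np.pi/2)
print('tip',(b[0]+b[1])/2);print('handle',h,'yaw',np.arctan2(*((h[0]+h[1])-(h[2]+h[3]))[[1,0]]))
print(world(c,B([(500,130),(200,170)])))
```

```text
heights tile/deck/step by range:
[[ 0.6116  0.0365  0.0324]
 [ 0.5794  0.0296  0.0176]
 [ 0.5468  0.0367  0.0177]
 [ 0.5363  0.0135  0.0058]
 [ 0.6499 -0.0125  0.019 ]
 [ 0.6767  0.0404  0.0275]
 [ 0.7395  0.049   0.0247]
 [ 0.6877  0.0993  0.0252]
 [ 0.4935  0.0385  0.0002]
 [ 0.6287 -0.0787  0.0019]]
0.012 tile [0.616  0.0443 0.025 ] [np.float64(0.0699), np.float64(0.0668), np.float64(0.0669), np.float64(0.0683)] yaw [np.float64(0.212), np.float64(0.256)]
deck [[ 0.5236  0.0896  0.012 ]
 [ 0.5499 -0.054   0.012 ]] 0.1459864548064233 yaw 0.1811164075710241
step [[ 0.6531  0.1143  0.022 ]
 [ 0.6765 -0.0316  0.022 ]
 [ 0.7793 -0.0166  0.022 ]] 0.14782047514239563 0.10389924893344159 yaw 0.1590452719883222 0.1453717796266658
0.015 tile [0.6148 0.0418 0.028 ] [np.float64(0.0696), np.float64(0.0666), np.float64(0.0666), np.float64(0.068)] yaw [np.float64(0.212), np.float64(0.256)]
deck [[ 0.5228  0.087   0.015 ]
 [ 0.549  -0.0561  0.015 ]] 0.1454469967134915 yaw 0.18111640757102299
step [[ 0.6517  0.1116  0.025 ]
 [ 0.6751 -0.0338  0.025 ]
 [ 0.7775 -0.0188  0.025 ]] 0.14726742768226805 
[... 191 characters left out ...]
t64(0.212), np.float64(0.256)]
deck [[ 0.5219  0.0844  0.018 ]
 [ 0.548  -0.0581  0.018 ]] 0.14490753862055997 yaw 0.18111640757102254
step [[ 0.6504  0.1089  0.028 ]
 [ 0.6736 -0.036   0.028 ]
 [ 0.7757 -0.021   0.028 ]] 0.1467143802221404 0.10312180297169034 yaw 0.1590452719883224 0.14537177962666487
blade [[ 0.5608 -0.1464  0.002 ]
 [ 0.5631 -0.1942  0.002 ]
 [ 0.4962 -0.1972  0.002 ]] 0.04786182901575355 0.0669616179994361 yaw 0.04417079626503054 0.048827805317584794
tip [ 0.562  -0.1703  0.002 ]
handle [[ 0.4784 -0.1666  0.051 ]
 [ 0.4768 -0.1807  0.051 ]
 [ 0.395  -0.1699  0.051 ]
 [ 0.3955 -0.1843  0.051 ]] yaw 0.04146732394280082
[[ 0.5325 -0.1702  0.0021]
 [ 0.4346 -0.1745  0.0547]]
```

Emit:
jog_arm(
  targets=[
    [9.4,[-59.3,0,-46.9],-0.327],
    [9.4,[-59.3,0,-46.9],-0.327],
    [9.4,[-59.3,0,-46.9],-0.327],
    [9.4,[-59.3,0,-46.9],-0.327],
    [9.4,[-59.3,0,-46.9],-0.327],
    [9.4,[-59.3,0,-46.9],-0.327],
    [9.4,[-59.3,0,-46.9],-0.327],
    [9.4,[-59.3,0,-46.9],-0.327],
    [9.4,[-59.3,0,-46.9],-0.327],
    [9.4,[-59.3,0,-46.9],-0.327],
  ],
  grip_force=10,
)

```text
time_s: 1.1
ee_pos: [0.3419, 0.0624, 0.2246]
eef_rot: [-1.571, -0.0, 1.61]
force: [1.7, 0.4, -0.7]
grip_width: 0.0939
```

Emit:
jog_arm(
  targets=[
    [9.4,[-24,7,-8.6],0],
    [9.4,[-24,7,-8.6],0],
    [9.4,[-24,7,-8.6],0],
    [9.4,[-24,7,-8.6],0],
    [9.4,[-24,7,-8.6],0],
    [9.4,[-24,7,-8.6],0],
    [9.4,[-24,7,-8.6],0],
    [9.4,[-24,7,-8.6],0],
  ],
)

```text
time_s: 1.9
ee_pos: [0.4368, -0.1711, 0.1545]
eef_rot: [-1.57, -0.0, 1.61]
force: [-0.5, -0.2, -0.7]
grip_width: 0.094
```

Run:
```python
from h import *
o=ctrl.get_obs(); print(o['ee_pos'],o['eef_rot'],o['force'])
c=shot('wrist'); dump(c,'w1.npz'); save(c,'w1.png',None,1.5); print(c['T'][:3,3],-c['T'][:3,2])
```

```text
[ 0.4368 -0.1711  0.1545] [-1.5704 -0.0004  1.6101] [-0.4519 -0.2121 -0.7362]
[ 0.3703 -0.1738  0.316 ] [ 0.2333  0.0109 -0.9723]
```

View pics/w1.png

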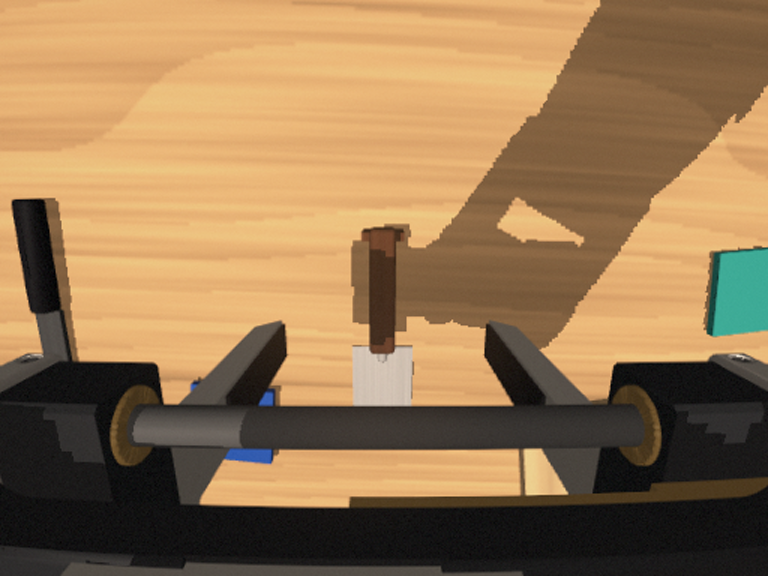

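Run:
```python
from h import *
c=load('w1.npz')
f=lambda p:(np.array(p)+.5)/1.5-.5
h=onplane(c,f([(369,229),(396,229),(370,352),(395.5,352)]),.051); print(h)
n=(h[0]+h[1])/2; q=(h[2]+h[3])/2; print('rear',n,'front',q,'yaw',np.arctan2(*(q-n)[[1,0]]),np.linalg.norm(q-n))
b=onplane(c,f([(353,346),(411.5,346)]),.002);print(b, b.mean(0))
```

```text
[[ 0.3938 -0.183   0.051 ]
 [ 0.3931 -0.1654  0.051 ]
 [ 0.4796 -0.1797  0.051 ]
 [ 0.4789 -0.1618  0.051 ]]
rear [ 0.3935 -0.1742  0.051 ] front [ 0.4793 -0.1708  0.051 ] yaw 0.04015265540193605 0.08585343662189329
[[ 0.4951 -0.1951  0.002 ]
 [ 0.4932 -0.1466  0.002 ]] [ 0.4941 -0.1708  0.002 ]
```

Emit:
jog_arm(
  targets=[
    [9.4,[-0.13,4,-0.16],0],
    [9.4,[-0.13,8,-0.16],0],
    [9.4,[-0.13,11.2,-0.16],0],
    [9.4,[-0.13,11.2,-0.16],0],
    [2.5,[-0.13,11.2,-0.16],0],
    [0.5,[-0.13,11.2,-0.16],0],
    [0.5,[-0.13,11.2,-0.16],0],
    [0.5,[-0.13,11.2,-0.16],0],
    [0.5,[-0.13,11.2,-0.16],0],
  ],
  grip_force=4,
)

```text
time_s: 2.85
ee_pos: [0.439, -0.1733, 0.0431]
eef_rot: [-1.572, 0.0, 1.61]
force: [-0.2, -0.3, 0.7]
grip_width: 0.0569
```

Emit:
jog_arm(
  targets=[
    [0.5,[0,0,0],0],
    [0.5,[0,0,0],0],
    [0.5,[0,0,0],0],
    [0.5,[0,0,0],0],
    [0.5,[0,0,0],0],
    [0.5,[0,0,0],0],
    [0.5,[0,0,0],0],
    [0.5,[0,0,0],0],
  ],
)

```text
time_s: 3.65
ee_pos: [0.4388, -0.1732, 0.0424]
eef_rot: [-1.571, -0.0, 1.61]
force: [0.1, 0.1, -1.3]
grip_width: 0.0177
```

Emit:
jog_arm(
  targets=[
    [0.5,[0,0,0],0],
    [0.5,[0,-0.4,0],0],
    [0.5,[0,-0.8,0],0],
    [0.5,[0,-1.2,0],0],
    [0.5,[0,-1.6,0],0],
    [0.5,[0,-2.0,0],0],
    [0.5,[0,-2.2,0],0],
    [0.5,[0,-2.2,0],0],
  ],
  grip_force=3,
)

```text
time_s: 4.45
ee_pos: [0.4389, -0.1733, 0.0648]
eef_rot: [-1.571, 0.0, 1.61]
force: [0.5, 0.5, -1.6]
grip_width: 0.0181
```

Run:
```python
from h import *
o=ctrl.get_obs(); print(o['ee_pos'],o['force'],o['moment'])
c=shot('side'); dump(c,'s2.npz')
# spatula blade points: grid around blade in world xy, via range
v,u=np.mgrid[235:300,195:290]; P=world(c,np.c_[u.ravel(),v.ravel()])
im=c['img'][v.ravel(),u.ravel()].astype(int)
g=(np.ptp(im,axis=1)<25)&(im.mean(1)>100)&(im.mean(1)<210); Q=P[g]
Q=Q[(Q[:,0]>.48)&(Q[:,0]<.58)&(abs(Q[:,1]+.17)<.035)]; print(len(Q),Q.min(0),Q.max(0))
A=np.c_[Q[:,0]-.52,np.ones(len(Q))]; print('z slope vs x',np.linalg.lstsq(A,Q[:,2],rcond=None)[0])
save(c,'s2.png',(190,225,300,300),7)
```

```text
[ 0.4389 -0.1733  0.0648] [ 0.5012  0.5362 -1.5903] [0.0263 0.0485 0.0062]
154 [ 0.4872 -0.1952  0.0026] [ 0.5497 -0.1501  0.0178]
z slope vs x [-0.1756  0.01  ]
```

View pics/s2.png

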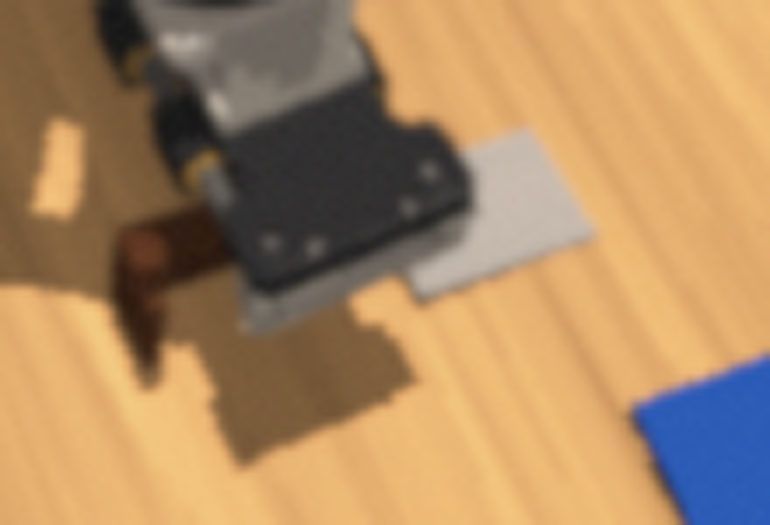

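Emit:
jog_arm(
  targets=[
    [0.5,[0,0.12,0],0],
    [0.5,[0,0.25,0],0],
    [0.5,[0,0.25,0],0],
    [0.5,[0,0.25,0],0],
  ],
  grip_force=3,
)

```text
time_s: 4.9
ee_pos: [0.4387, -0.1732, 0.0618]
eef_rot: [-1.571, -0.0, 1.61]
force: [-0.9, -0.2, -1.0]
grip_width: 0.0178
```

Emit:
jog_arm(
  targets=[
    [0.3,[0,0,0],0],
    [0.3,[0,0,0],0],
    [0.3,[0,0,0],0],
    [0.3,[0,0,0],0],
  ],
  grip_force=20,
)

```text
time_s: 5.3
ee_pos: [0.4388, -0.1732, 0.062]
eef_rot: [-1.571, 0.0, 1.61]
force: [-0.6, -0.4, -1.6]
grip_width: 0.0181
```

Emit:
jog_arm(
  targets=[
    [0.3,[0,-2,0],0],
    [0.3,[0,-4,0],0],
    [0.3,[3,-5,0],0],
    [0.3,[7,-5,-0.4],-0.03],
    [0.3,[11,-5,-0.8],-0.06],
    [0.3,[15,-5,-0.8],-0.1],
    [0.3,[18.6,-5,-0.8],-0.12],
    [0.3,[18.6,-5,-0.8],-0.12],
    [0.3,[18.6,-5,-0.8],-0.12],
  ],
)

```text
time_s: 6.2
ee_pos: [0.4395, 0.0133, 0.112]
eef_rot: [-1.571, 0.0, 1.731]
force: [-0.4, 0.0, -1.9]
grip_width: 0.0175
```

Run:
```python
from h import *
o=ctrl.get_obs(); print(o['ee_pos'],o['eef_rot'],o['force'],o['moment'],o['grip_width'])
c=shot('side'); dump(c,'s3.npz'); save(c,'s3.png',(190,120,330,240),5)
v,u=np.mgrid[130:240,190:320]; P=world(c,np.c_[u.ravel(),v.ravel()]); im=c['img'][v.ravel(),u.ravel()].astype(int)
g=(np.ptp(im,axis=1)<30)&(im.mean(1)>90)&(P[:,2]>.04)&(P[:,2]<.085)&(P[:,0]>.47); Q=P[g]; print(len(Q),Q.min(0),Q.max(0))
print(np.linalg.lstsq(np.c_[Q[:,:2]-Q[:,:2].mean(0),np.ones(len(Q))],Q[:,2],rcond=None)[0])
```

```text
[0.4395 0.0133 0.112 ] [-1.5709  0.0001  1.7315] [-0.3764  0.0098 -1.8859] [ 0.0344  0.0352 -0.0087] 0.01747543774763258
309 [ 0.4813 -0.0049  0.0494] [0.5543 0.0507 0.0804]
[-0.1754 -0.0904  0.0583]
```

View pics/s3.png

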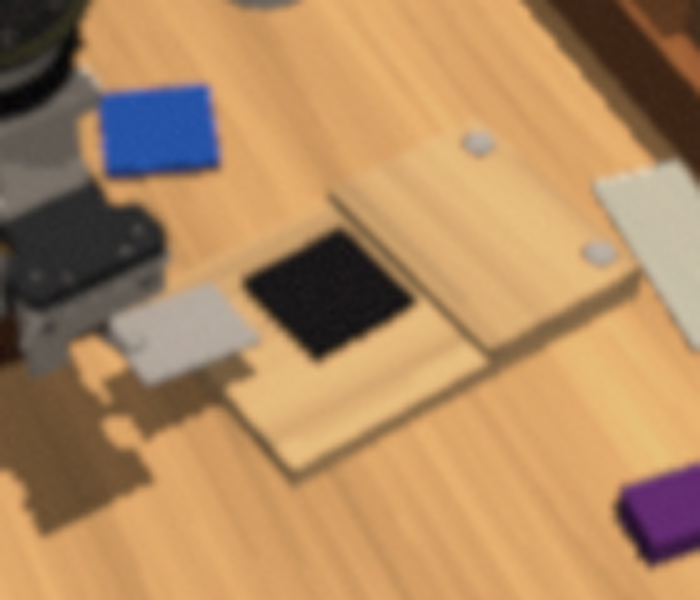

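Run:
```python
from h import *
c=load('s3.npz')
f=lambda p:(np.array(p)+.5)/5-.5+[190,120]
b=onplane(c,f([(210,284),(260,338)]),.052);print('front corners',b,'mid',b.mean(0),'yaw',np.arctan2(*(b[0]-b[1])[[1,0]])-np.pi/2)
b=onplane(c,f([(107,326),(150,386)]),.064);print('back corners',b,'mid',b.mean(0))
t=onplane(c,f([(245,285),(342,230),(413,299),(318,359)]),.030);print('tile',t,t.mean(0))
s=onplane(c,f([(332,195),(490,357)]),.0265);print('step',s)
d=onplane(c,f([(228,398),(295,474)]),.0165);print('deck',d)
# scene check of tile
```

```text
front corners [[0.5498 0.0543 0.052 ]
 [0.5584 0.0079 0.052 ]] mid [0.5541 0.0311 0.052 ] yaw 0.18422584236063
back corners [[ 0.4857  0.0393  0.064 ]
 [ 0.4908 -0.0077  0.064 ]] mid [0.4883 0.0158 0.064 ]
tile [[ 0.5742  0.0645  0.03  ]
 [ 0.641   0.0801  0.03  ]
 [ 0.6536  0.0161  0.03  ]
 [ 0.5879 -0.0011  0.03  ]] [0.6142 0.0399 0.03  ]
step [[ 0.6495  0.111   0.0265]
 [ 0.6737 -0.0361  0.0265]]
deck [[ 0.5376  0.0048  0.0165]
 [ 0.5488 -0.0565  0.0165]]
```

Emit:
jog_arm(
  targets=[
    [0.3,[0,1,0],0],
    [0.3,[0,2,0],0],
    [0.3,[0,2.8,0],0],
    [0.3,[0,2.8,0],0],
    [0.3,[0,2.8,0],0],
  ],
)

```text
time_s: 6.75
ee_pos: [0.4394, 0.0127, 0.0837]
eef_rot: [-1.57, -0.0, 1.73]
force: [-0.4, 0.1, -1.5]
grip_width: 0.018
```

Emit:
jog_arm(
  targets=[
    [0.3,[0,0.1,0],0],
    [0.3,[0,0.2,0],0],
    [0.3,[0,0.2,0],0],
  ],
)

```text
time_s: 7.05
ee_pos: [0.4395, 0.0129, 0.082]
eef_rot: [-1.571, 0.0, 1.73]
force: [-0.4, 0.9, -1.4]
grip_width: 0.0177
```

Emit:
jog_arm(
  targets=[
    [0.3,[0,0.1,0],0],
    [0.3,[0,0.2,0],0],
    [0.3,[0,0.2,0],0],
  ],
)

```text
time_s: 7.35
ee_pos: [0.4394, 0.013, 0.0799]
eef_rot: [-1.571, -0.0, 1.73]
force: [-0.2, -0.1, -1.0]
grip_width: 0.0179
```

Emit:
jog_arm(
  targets=[
    [0.3,[0,0.1,0],0],
    [0.3,[0,0.15,0],0],
    [0.3,[0,0.15,0],0],
  ],
)

```text
time_s: 7.65
ee_pos: [0.4394, 0.0129, 0.0784]
eef_rot: [-1.571, -0.0, 1.73]
force: [0.0, -0.2, -0.8]
grip_width: 0.0178
```

Emit:
jog_arm(
  targets=[
    [0.3,[0,0.1,0],0],
    [0.3,[0,0.1,0],0],
    [0.3,[0,0.1,0],0],
  ],
)

```text
time_s: 7.95
ee_pos: [0.4395, 0.0129, 0.0775]
eef_rot: [-1.571, 0.0, 1.73]
force: [1.4, -0.1, -0.6]
grip_width: 0.0176
```

Emit:
jog_arm(
  targets=[
    [0.3,[0,0.1,0],0],
    [0.3,[0,0.1,0],0],
    [0.3,[0,0.1,0],0],
  ],
)

```text
time_s: 8.25
ee_pos: [0.4395, 0.0129, 0.0765]
eef_rot: [-1.571, 0.0, 1.73]
force: [-0.7, 0.0, 1.3]
grip_width: 0.0179
```

Emit:
jog_arm(
  targets=[
    [0.3,[0,0,-0.5],0],
    [0.3,[0,0,-1.0],0],
    [0.3,[0,0,-1.5],0],
    [0.3,[0,0,-2.0],0],
    [0.3,[0,0,-2.0],0],
  ],
)

```text
time_s: 8.75
ee_pos: [0.46, 0.0162, 0.0764]
eef_rot: [-1.571, 0.0, 1.73]
force: [0.3, -0.0, 0.1]
grip_width: 0.0174
```

Emit:
jog_arm(
  targets=[
    [0.3,[0,0,-0.4],0],
    [0.3,[0,0,-0.8],0],
    [0.3,[0,0,-1.2],0],
    [0.3,[0,0,-1.2],0],
  ],
)

```text
time_s: 9.15
ee_pos: [0.4716, 0.0181, 0.0765]
eef_rot: [-1.571, 0.0, 1.73]
force: [0.2, 0.2, -0.5]
grip_width: 0.018
```

Emit:
jog_arm(
  targets=[
    [0.3,[0,0.05,-0.3],0],
    [0.3,[0,0.05,-0.6],0],
    [0.3,[0,0.05,-0.9],0],
    [0.3,[0,0.05,-1.2],0],
    [0.3,[0,0.05,-1.2],0],
  ],
)

```text
time_s: 9.65
ee_pos: [0.4833, 0.02, 0.076]
eef_rot: [-1.571, 0.0, 1.73]
force: [0.6, -0.2, -1.8]
grip_width: 0.0178
```

Run:
```python
from h import *
o=ctrl.get_obs(); print(o['ee_pos'],o['force'],o['moment'])
c=shot('side'); dump(c,'s4.npz'); save(c,'s4.png',(210,130,310,220),7)
```

```text
[0.4833 0.02   0.076 ] [ 0.6482 -0.2363 -1.7565] [ 0.1051 -0.3018 -0.0126]
```

View pics/s4.png

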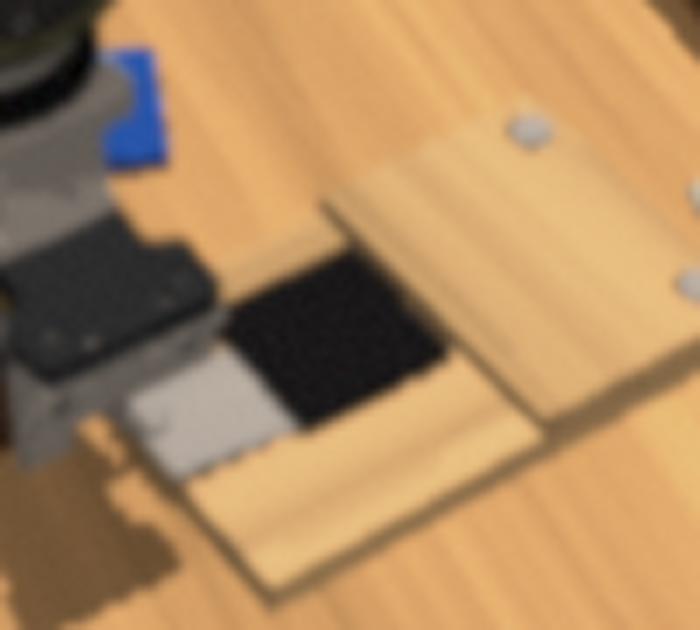

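Run:
```python
from h import *
c=load('s4.npz')
f=lambda p:(np.array(p)+.5)/7-.5+[210,130]
t=onplane(c,f([(228,335),(348,250),(447,352),(306,428)]),.029);print(t,t.mean(0),np.linalg.norm(np.diff(t,axis=0),axis=1))
tip=np.array([.598,.0385]);d=np.array([.987,.159])
print('tip past near edge',(tip-(t[0]+t[3])[:2]/2)@d)
for i in range(4):
    optics.camera('wrist'); o=ctrl.get_obs(); print(o['time_s'],o['force'],o['moment'],o['ee_pos'])
```

```text
[[0.5822 0.0584 0.029 ]
 [0.6453 0.0805 0.029 ]
 [0.6563 0.0139 0.029 ]
 [0.5895 0.0018 0.029 ]] [0.6183 0.0387 0.029 ] [0.0669 0.0675 0.0679]
tip past near edge 0.01334977386319124
9.75 [ 0.2007  0.3989 -0.7853] [ 0.1453 -0.2946 -0.0122] [0.4832 0.0199 0.076 ]
9.8 [ 0.5246 -0.2088  0.3269] [ 0.1308 -0.2469  0.0039] [0.4831 0.0199 0.076 ]
9.85 [ 1.1323 -0.1972 -0.8766] [ 0.1447 -0.2394 -0.0268] [0.483  0.0199 0.076 ]
9.9 [ 0.4925 -0.1633 -1.6096] [ 0.0595 -0.2586  0.0186] [0.483  0.0199 0.076 ]
```

Emit:
jog_arm(
  targets=[
    [0.3,[0,0.03,-0.2],0],
    [0.3,[0,0.03,-0.4],0],
    [0.3,[0,0.03,-0.5],0],
    [0.3,[0,0.03,-0.5],0],
  ],
)

```text
time_s: 10.3
ee_pos: [0.4879, 0.0207, 0.0756]
eef_rot: [-1.571, -0.0, 1.73]
force: [-0.4, 0.6, 0.9]
grip_width: 0.0178
```

Emit:
jog_arm(
  targets=[
    [0.3,[0,0,-0.1],0],
    [0.3,[0,0,-0.1],0],
  ],
)

```text
time_s: 10.5
ee_pos: [0.4889, 0.0209, 0.0757]
eef_rot: [-1.571, -0.0, 1.73]
force: [-1.7, 0.1, 1.3]
grip_width: 0.0178
```

Emit:
jog_arm(
  targets=[
    [0.3,[0,0,-0.1],0],
    [0.3,[0,0,-0.1],0],
  ],
)

```text
time_s: 10.7
ee_pos: [0.4899, 0.021, 0.0756]
eef_rot: [-1.571, -0.0, 1.73]
force: [-2.5, 0.1, 0.9]
grip_width: 0.0179
```

Emit:
jog_arm(
  targets=[
    [0.3,[0,0,-0.1],0],
    [0.3,[0,0,-0.1],0],
  ],
)

```text
time_s: 10.9
ee_pos: [0.4905, 0.0211, 0.0756]
eef_rot: [-1.57, -0.0, 1.73]
force: [-5.3, -1.1, 3.2]
grip_width: 0.0179
```

Emit:
jog_arm(
  targets=[
    [0.3,[0,0,-0.06],0],
    [0.3,[0,0,-0.06],0],
    [0.3,[0,0,-0.06],0],
  ],
)

```text
time_s: 11.2
ee_pos: [0.4906, 0.0211, 0.0755]
eef_rot: [-1.569, -0.0, 1.73]
force: [-9.1, -2.2, 4.6]
grip_width: 0.0178
```

Run:
```python
from h import *
for i in range(4):
    optics.camera('wrist'); o=ctrl.get_obs(); print(o['time_s'],o['force'],o['moment'],o['ee_pos'])
```

```text
11.25 [-8.348  -2.7085  4.8877] [-0.2608  1.3804 -0.0131] [0.4906 0.0211 0.0755]
11.3 [-7.6579 -1.1459  4.7136] [-0.2727  1.3189 -0.0403] [0.4906 0.0212 0.0755]
11.35 [-9.3112 -2.0539  5.7966] [-0.3265  1.3393 -0.0313] [0.4906 0.0211 0.0754]
11.4 [-8.4162 -2.1421  5.8896] [-0.308   1.3569 -0.0169] [0.4906 0.0212 0.0755]
```

Emit:
jog_arm(
  targets=[
    [0.3,[0,-0.04,0.2],0],
    [0.3,[0,-0.08,0.5],0],
    [0.3,[0,-0.35,0.5],0],
    [0.3,[0,-0.7,0.5],0],
    [0.3,[0,-1.1,0.5],0],
    [0.3,[0,-1.55,0.5],0],
    [0.3,[0,-2.0,0.37],0],
    [0.3,[0,-2.45,0.24],0],
    [0.3,[0,-2.9,0.1],0],
    [0.3,[0,-2.9,0.1],0],
  ],
)

```text
time_s: 12.4
ee_pos: [0.4908, 0.0211, 0.1053]
eef_rot: [-1.572, 0.0, 1.73]
force: [0.1, -0.2, -1.9]
grip_width: 0.0178
```

Run:
```python
from h import *
o=ctrl.get_obs(); print(o['ee_pos'],o['force'],o['moment'])
c=shot('side'); dump(c,'s5.npz'); save(c,'s5.png',(210,130,310,220),7)
```

```text
[0.4908 0.0211 0.1053] [ 0.0671 -0.1636 -1.9455] [-0.0286  0.1932  0.0075]
```

View pics/s5.png

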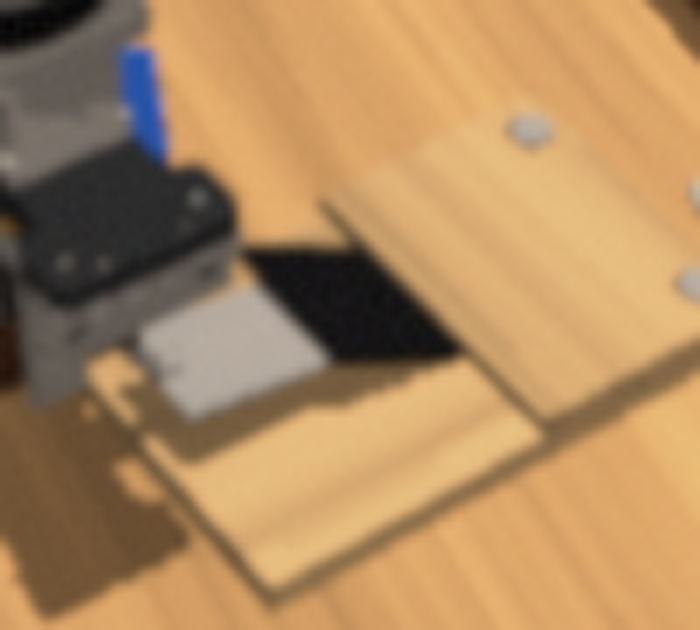

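Emit:
jog_arm(
  targets=[
    [0.3,[0,-0.33,-0.17],0],
    [0.3,[0,-0.65,-0.35],0],
    [0.3,[0,-0.93,-0.55],0],
    [0.3,[0,-1.22,-0.79],0],
    [0.3,[0,-1.5,-1.03],0],
    [0.3,[0,-1.76,-1.31],0],
    [0.3,[0,-1.98,-1.6],0],
    [0.3,[0,-2.18,-1.91],0],
    [0.3,[0,-2.18,-1.91],0],
  ],
)

```text
time_s: 13.35
ee_pos: [0.5097, 0.0242, 0.1267]
eef_rot: [-1.571, 0.0, 1.73]
force: [-0.3, -0.1, -1.5]
grip_width: 0.0175
```

Run:
```python
from h import *
o=ctrl.get_obs(); print(o['ee_pos'],o['force'],o['moment'])
for n in('s5.npz',0):
    c=load(n) if n else shot('side')
    v,u=np.mgrid[130:230,205:300]; P=world(c,np.c_[u.ravel(),v.ravel()]); im=c['img'][v.ravel(),u.ravel()].astype(int)
    g=(np.ptp(im,axis=1)<30)&(im.mean(1)>140)&(P[:,2]>.035)&(P[:,2]<.1)&(P[:,0]>.53); Q=P[g]; print(len(Q),Q.min(0),Q.max(0))
    k=np.linalg.lstsq(np.c_[Q[:,:2]-Q[:,:2].mean(0),np.ones(len(Q))],Q[:,2],rcond=None)[0]; print(k,'fwd slope',k[:2]@[.987,.159])
dump(c,'s6.npz'); save(c,'s6.png',(210,120,310,210),7)
```

```text
[0.5097 0.0242 0.1267] [-0.3492 -0.1409 -1.4701] [0.0142 0.1622 0.0441]
253 [0.5417 0.0053 0.0444] [0.6011 0.0594 0.0631]
[-0.1433 -0.0836  0.0525] fwd slope -0.1546898481769644
261 [0.5608 0.009  0.0655] [0.6238 0.0603 0.0857]
[-0.1534 -0.0323  0.0729] fwd slope -0.15653612200098183
```

View pics/s6.png

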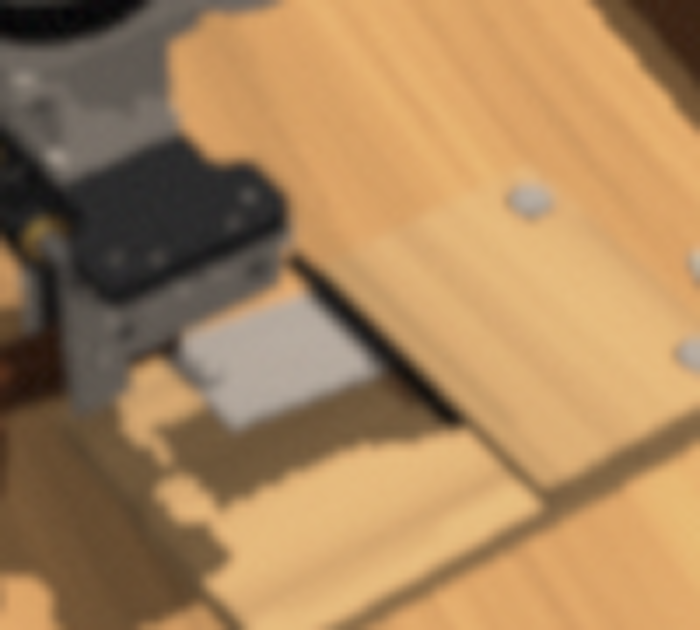

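Run:
```python
from h import *
def fit(Q):
    m=np.ones(len(Q),bool)
    for _ in range(6):
        k=np.linalg.lstsq(np.c_[Q[m,:2]-Q[m,:2].mean(0),np.ones(m.sum())],Q[m,2],rcond=None)[0]
        r=Q[:,2]-np.c_[Q[:,:2]-Q[m,:2].mean(0),np.ones(len(Q))]@k; s=1.5*np.median(abs(r[m]))/.67; m=abs(r)<max(s,.0008)
    return m.sum(),k,r[m].std()
# polygons (full-res px) of blade interior per image
S={'side.npz':(8,(200,238),[(548,50),(605,150),(440,230),(400,150)]),
's2.npz':(7,(190,225),[(525,140),(580,228),(430,288),(480,200)]),
's3.npz':(5,(190,120),[(205,292),(250,336),(155,377),(118,328)]),
's5.npz':(7,(210,130),[(255,295),(315,355),(195,408),(155,345)]),
's6.npz':(7,(210,120),[(305,302),(368,365),(240,420),(195,350)])}
for n,(s,o,p) in S.items():
    c=load(n); poly=((np.array(p)+.5)/s-.5+o)
    M=np.zeros(c['range_z'].shape,np.uint8); cv2.fillPoly(M,[np.round(poly*16).astype(np.int32)],1,shift=4)
    v,u=np.nonzero(M); Q=world(c,np.c_[u,v]); N,k,r=fit(Q); yaw=.04 if n in('side.npz','s2.npz') else .16
    print(n,N,k,'fwd %.4f side %.4f res %.4f'%(k[:2]@[np.cos(yaw),np.sin(yaw)],k[:2]@[-np.sin(yaw),np.cos(yaw)],r))
# deck plane bias in s6
c=load('s3.npz'); P=[(262,330),(310,372),(440,345),(480,355),(300,460),(240,395)]
poly=(np.array(P)+.5)/5-.5+[190,120]; M=np.zeros(c['range_z'].shape,np.uint8); cv2.fillPoly(M,[np.round(poly).astype(np.int32)],1)
v,u=np.nonzero(M);print('deck',fit(world(c,np.c_[u,v])))
```

```text
side.npz 194 [ 0.0118 -0.0024  0.0028] fwd 0.0117 side -0.0028 res 0.0007
s2.npz 158 [-0.1701 -0.0113  0.0085] fwd -0.1704 side -0.0044 res 0.0008
s3.npz 220 [-0.1411 -0.0909  0.0576] fwd -0.1538 side -0.0673 res 0.0010
s5.npz 129 [-0.1263 -0.0887  0.0521] fwd -0.1388 side -0.0675 res 0.0006
s6.npz 146 [-0.1433 -0.0469  0.0727] fwd -0.1490 side -0.0235 res 0.0005
deck (np.int64(405), array([ 0.0017, -0.0065,  0.017 ]), np.float64(0.000765441478462832))
```

```bash
cat > slope.py <<'E'
from h import *
def slope(p,s,off,n=2):
    c=shot('side'); a=[]
    for i in range(n):
        if i: c=shot('side')
        poly=(np.array(p)+.5)/s-.5+off
        M=np.zeros(c['range_z'].shape,np.uint8); cv2.fillPoly(M,[np.round(poly*16).astype(np.int32)],1,shift=4)
        v,u=np.nonzero(M); Q=world(c,np.c_[u,v]); m=np.ones(len(Q),bool)
        for _ in range(6):
            A=np.c_[Q[:,:2]-[.59,.035],np.ones(len(Q))]; k=np.linalg.lstsq(A[m],Q[m,2],rcond=None)[0]
            r=abs(Q[:,2]-A@k); m=r<max(.0008,2.2*np.median(r[m]))
        a.append([-(k[:2]@[.987,.159])+.012,k[:2]@[-.159,.987],k[2],m.sum()])
    a=np.array(a); print('tilt, side, z@.59, n',a.mean(0),a.std(0)); return c
if __name__=='__main__':
    c=slope([(305,302),(368,365),(240,420),(195,350)],7,(210,120),3)
    o=ctrl.get_obs(); print(o['time_s'],o['ee_pos'],o['moment'])
E
python3 slope.py
```

```text
tilt, side, z@.59, n [  0.1662   0.0057   0.0727 178.6667] [ 0.0055  0.0089  0.0002 11.6142]
13.55 [0.5092 0.0241 0.1263] [-0.0068  0.1469 -0.0512]
```

Emit:
jog_arm(
  targets=[
    [0.3,[0,0,0],0],
    [0.3,[0,0,0],0],
  ],
  grip_force=7,
)

```text
time_s: 13.75
ee_pos: [0.5092, 0.0241, 0.1264]
eef_rot: [-1.571, -0.0, 1.73]
force: [0.2, 0.1, -1.8]
grip_width: 0.0182
```

```bash
python3 slope.py
```

```text
tilt, side, z@.59, n [  0.2997  -0.2962   0.0725 182.6667] [ 0.1917  0.4139  0.0002 19.0146]
13.9 [0.5092 0.0241 0.1264] [-0.0166  0.1031  0.0353]
```

Emit:
jog_arm(
  targets=[
    [0.3,[0,0,0],0],
    [0.3,[0,0,0],0],
  ],
  grip_force=4,
)

```text
time_s: 14.1
ee_pos: [0.5092, 0.0242, 0.1265]
eef_rot: [-1.571, -0.0, 1.73]
force: [-1.3, 0.2, -0.6]
grip_width: 0.0179
```

```bash
python3 slope.py
```

```text
tilt, side, z@.59, n [  0.2173  -0.0135   0.067  146.    ] [0.0062 0.0078 0.0001 3.559 ]
14.25 [0.5092 0.0242 0.1265] [-0.0379  0.2843  0.0125]
```

Emit:
jog_arm(
  targets=[
    [0.3,[0,0,0],0],
    [0.3,[0,0,0],0],
    [0.3,[0,-0.35,-0.1],0],
    [0.3,[0,-0.65,-0.3],0],
    [0.3,[0,-0.87,-0.62],0],
    [0.3,[0,-1.05,-0.96],0],
    [0.3,[0,-1.2,-1.3],0],
    [0.3,[0,-1.3,-1.67],0],
    [0.3,[0,-1.37,-2.05],0],
    [0.3,[0,-1.45,-2.43],0],
  ],
  grip_force=20,
)

```text
time_s: 15.25
ee_pos: [0.5336, 0.0281, 0.1409]
eef_rot: [-1.571, -0.0, 1.73]
force: [0.5, 0.3, -2.0]
grip_width: 0.0179
```

Run:
```python
from h import *
o=ctrl.get_obs(); print(o['ee_pos'],o['force'],o['moment'])
c=shot('side'); dump(c,'s7.npz'); save(c,'s7.png',(210,110,310,200),7)
```

```text
[0.5336 0.0281 0.1409] [ 0.5164  0.2777 -2.0035] [0.0274 0.0499 0.0613]
```

View pics/s7.png

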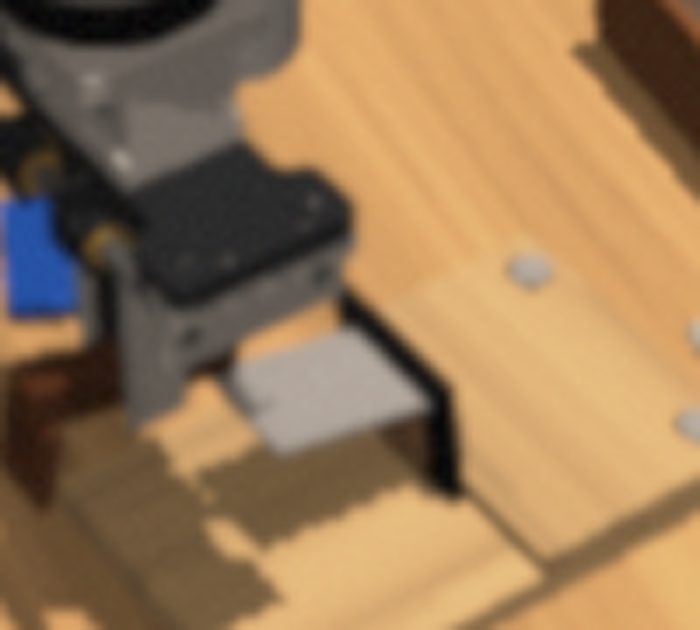

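Emit:
jog_arm(
  targets=[
    [0.3,[0,-0.05,-0.3],0],
    [0.3,[0,-0.1,-0.6],0],
    [0.3,[0,-0.1,-0.9],0],
    [0.3,[0,-0.15,-1.2],0],
    [0.3,[0,-0.15,-1.5],0],
    [0.3,[0,-0.15,-1.8],0],
    [0.3,[0,-0.15,-2.1],0],
    [0.3,[0,-0.1,-2.4],0],
    [0.3,[0,-0.1,-2.6],0],
    [0.3,[0,-0.1,-2.6],0],
  ],
)

```text
time_s: 16.3
ee_pos: [0.5591, 0.0322, 0.1419]
eef_rot: [-1.571, 0.0, 1.73]
force: [0.5, 0.2, -2.5]
grip_width: 0.0177
```

```bash
cat > tile.py <<'E'
from h import *
o=ctrl.get_obs(); print(o['time_s'],o['ee_pos'],o['force'],o['moment'])
d=np.array([.987,.159]); e=np.array([-.159,.987]); E0=np.array([.6616,.0375])
for n in('side','scene'):
    c=shot(n); dump(c,'t_%s.npz'%n)
    v,u=np.nonzero(c['range_z']>0); P=world(c,np.c_[u,v]); im=c['img'][v,u].astype(int)
    a=(P[:,:2]-E0)@d; b=(P[:,:2]-E0)@e
    g=(a>-.02)&(a<.1)&(abs(b)<.08)&(P[:,2]>.031)&(P[:,2]<.1)
    col=im[g]; dark=(col.max(1)<60); 
    for nm,m in(('dark',dark),('other',~dark)):
        if m.sum()>10: print(n,nm,m.sum(),'a',np.percentile(a[g][m],[2,50,98]),'b',np.percentile(b[g][m],[2,50,98]),'z',np.percentile(P[g][m,2],[2,50,98]),col[m].mean(0))
E
python3 tile.py
```

```text
16.3 [0.5591 0.0322 0.1419] [ 0.4925  0.1633 -2.4776] [0.0364 0.085  0.0447]
side dark 135 a [-0.0181 -0.0017  0.0469] b [-0.0216 -0.0111  0.02  ] z [0.0314 0.0337 0.0365] [33.2222 27.4815 24.8148]
side other 303 a [-0.0189  0.0069  0.0501] b [-0.0211  0.0059  0.0412] z [0.0316 0.0395 0.0825] [143.3993 120.4785 100.4191]
scene other 524 a [-0.0171  0.014   0.0586] b [-0.0203  0.0108  0.0489] z [0.0313 0.0378 0.0853] [123.0191 102.7309  78.2099]
```

Emit:
jog_arm(
  targets=[
    [0.3,[0,-1.5,0.3],0],
    [0.3,[0,-3,2],0],
    [0.3,[0,-3.5,5],0],
    [0.3,[0,-3.5,9],0],
    [0.3,[0,-3.5,12],0],
    [0.3,[0,-3.5,12],0],
    [0.3,[0,-3.5,12],0],
  ],
)

```text
time_s: 17.1
ee_pos: [0.4407, 0.013, 0.1783]
eef_rot: [-1.573, 0.0, 1.73]
force: [0.3, 0.4, -1.5]
grip_width: 0.0177
```

```bash
python3 tile.py
python3 - <<'E'
from h import *
c=load('t_side.npz'); save(c,'t.png',(210,110,310,200),7)
E
```

```text
17.1 [0.4407 0.013  0.1783] [ 0.2793  0.4157 -1.5475] [ 0.0482  0.0078 -0.0138]
side dark 163 a [-0.0186 -0.0044  0.0474] b [-0.0211 -0.0082  0.0421] z [0.0314 0.0333 0.0368] [33.7239 27.7117 24.9448]
side other 279 a [-0.011   0.0207  0.051 ] b [-0.0215  0.0149  0.0465] z [0.0316 0.0371 0.0408] [131.1828  93.6846  61.724 ]
scene other 387 a [-0.0112  0.0264  0.058 ] b [-0.0329  0.0129  0.0491] z [0.0312 0.0354 0.0425] [110.8191  82.6512  50.0413]
```

View pics/t.png

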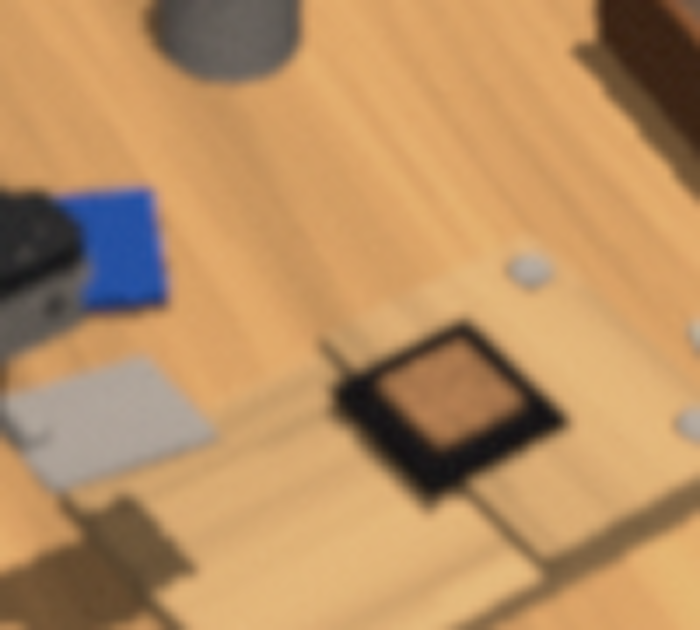

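Run:
```python
from h import *
c=load('t_side.npz'); f=lambda p:(np.array(p)+.5)/7-.5+[210,110]
d=np.array([.987,.159]); e=np.array([-.159,.987])
F=onplane(c,f([(375,390),(460,330),(528,395),(442,452)]),.0395).mean(0); print('foot c',F)
p=onplane(c,f([(335,390),(465,320),(568,418),(430,495)]),.0345); print('plate c',p.mean(0),np.linalg.norm(np.diff(p,axis=0),axis=1))
# board: far end & near end from first side image
s=load('side.npz'); A=lambda p:(np.array(p)+.5)/5-.5+[210,140]
n=onplane(s,A([(45,205),(195,375)]),.0165); st=onplane(s,A([(235,95),(390,255)]),.0265)
N=n.mean(0)[:2]; print('tile from near deck edge',(F[:2]-N)@d-.12,(p.mean(0)[:2]-N)@d-.12,'step',(st.mean(0)[:2]-N)@d-.12,'y',(F[:2]-N)@e)
# flatness via range
poly=f([(385,390),(460,335),(520,395),(442,445)]); M=np.zeros(c['range_z'].shape,np.uint8); cv2.fillPoly(M,[np.round(poly).astype(np.int32)],1)
v,u=np.nonzero(M); Q=world(c,np.c_[u,v]); k=np.linalg.lstsq(np.c_[Q[:,:2]-Q[:,:2].mean(0),np.ones(len(Q))],Q[:,2],rcond=None)[0]; print('foot plane',k,len(Q))
```

```text
foot c [0.6779 0.0534 0.0395]
plate c [0.6763 0.0513 0.0345] [0.0674 0.068  0.0701]
tile from near deck edge 0.02688466012077831 0.024961166356773284 step 0.009344097965038822 y 0.0159542249689291
foot plane [-0.0814 -0.0486  0.0377] 173
```

Emit:
jog_arm(
  targets=[
    [0.3,[-4,0,0.5],0.02],
    [0.3,[-8,0,1.2],0.05],
    [0.3,[-12,2,2],0.08],
    [0.3,[-16,4,2.8],0.1],
    [0.3,[-18.3,6,3.1],0.12],
    [0.3,[-18.3,8,3.1],0.12],
    [0.3,[-18.3,10.0,3.1],0.12],
    [0.3,[-18.3,10.3,3.1],0.12],
    [0.3,[-18.3,10.3,3.1],0.12],
  ],
)

```text
time_s: 18.1
ee_pos: [0.4392, -0.1725, 0.0739]
eef_rot: [-1.57, -0.0, 1.61]
force: [1.1, -0.5, -1.2]
grip_width: 0.0178
```

Emit:
jog_arm(
  targets=[
    [0.3,[0,0,0],0],
    [0.3,[0,0.4,0],0],
    [0.3,[0,0.8,0],0],
    [0.3,[0,1.2,0],0],
    [0.3,[0,1.6,0],0],
    [0.3,[0,2.0,0],0],
    [0.3,[0,2.4,0],0],
    [0.3,[0,2.8,0],0],
    [0.3,[0,3.0,0],0],
  ],
  grip_force=3,
)

```text
time_s: 19.0
ee_pos: [0.4387, -0.1725, 0.0435]
eef_rot: [-1.57, -0.0, 1.61]
force: [-0.7, 0.9, 1.2]
grip_width: 0.018
```

Emit:
jog_arm(
  targets=[
    [0.3,[0,0.05,0],0],
    [5,[0,0.05,0],0],
    [5,[0,0.05,0],0],
    [5,[0,0.05,0],0],
    [5,[0,0.05,0],0],
    [5,[0,0.05,0],0],
    [5,[0,0.05,0],0],
  ],
)

```text
time_s: 19.7
ee_pos: [0.4389, -0.1725, 0.0435]
eef_rot: [-1.571, 0.0, 1.61]
force: [0.4, -0.1, -0.5]
grip_width: 0.0497
```

Emit:
jog_arm(
  targets=[
    [5,[0,-3,0],0],
    [5,[0,-6,0],0],
    [5,[0,-10,0],0],
    [5,[0,-14,2],0],
    [5,[0,-14,8],0],
    [5,[0,-14,10],0],
    [5,[0,-14,10],0],
  ],
)

```text
time_s: 20.4
ee_pos: [0.3367, -0.1764, 0.1838]
eef_rot: [-1.571, 0.001, 1.609]
force: [0.3, -0.3, 0.7]
grip_width: 0.0499
```

```bash
python3 tile.py
python3 - <<'E'
from h import *
def plane(c,poly):
    M=np.zeros(c['range_z'].shape,np.uint8); cv2.fillPoly(M,[np.round(np.array(poly)).astype(np.int32)],1); M=cv2.erode(M,np.ones((3,3)))
    v,u=np.nonzero(M); Q=world(c,np.c_[u,v]); k=np.linalg.lstsq(np.c_[Q[:,:2]-Q[:,:2].mean(0),np.ones(len(Q))],Q[:,2],rcond=None)[0]; return k,len(Q),Q.mean(0)
cs=[load('t_side.npz')]+[shot('side') for _ in range(4)]
f=lambda p:(np.array(p)+.5)/7-.5+[210,110]
for c in cs: print('foot plane',plane(c,f([(375,390),(460,330),(528,395),(442,452)])))
B=lambda p:(np.array(p)+.5)/8-.5+[200,238]
print('blade',[plane(c,B([(548,38),(625,155),(430,245),(352,130)])) for c in cs[-2:]])
c=cs[-1]
# compare with first image: bystanders
a=load('side.npz')['img'].astype(int); D=abs(c['img'].astype(int)-a).sum(2)>90
n,l,st,ce=cv2.connectedComponentsWithStats(D.astype(np.uint8)); print([(s[:5].tolist()) for s in st[1:] if s[4]>25])
a=load('scene.npz')['img'].astype(int); D=abs(load('t_scene.npz')['img'].astype(int)-a).sum(2)>90
n,l,st,ce=cv2.connectedComponentsWithStats(D.astype(np.uint8)); print([(s[:5].tolist()) for s in st[1:] if s[4]>25])
E
```

```text
20.4 [ 0.3367 -0.1764  0.1838] [ 0.3164 -0.2949  0.7119] [ 0.0062 -0.0128  0.022 ]
side dark 152 a [-0.0182 -0.0056  0.0453] b [-0.021  -0.0089  0.042 ] z [0.0314 0.0332 0.0363] [35.4013 29.6053 27.1184]
side other 285 a [-0.0159  0.0207  0.0504] b [-0.0217  0.0143  0.0458] z [0.0315 0.0369 0.0408] [138.1544  98.9614  65.6281]
scene other 382 a [-0.0114  0.0259  0.0662] b [-0.0328  0.011   0.049 ] z [0.0312 0.0352 0.0426] [112.7147  84.2435  50.8455]
foot plane (array([-0.4349, -0.8941,  0.0439]), 137, array([0.6757, 0.0497, 0.0439]))
foot plane (array([-0.4386, -0.8924,  0.0439]), 137, array([0.6759, 0.0498, 0.0439]))
foot plane (array([-0.0245, -0.0099,  0.038 ]), 137, array([0.6786, 0.0547, 0.038 ]))
foot plane (array([-0.4325, -0.9128,  0.0497]), 137, array([0.6731, 0.0448, 0.0497]))
foot plane (array([-0.0356, -0.014 ,  0.0381]), 137, array([0.6786, 0.0546, 0.0381]))
blade [(array([-0.0251, -0.0048,  0.003 ]), 382, array([ 0.5281, -0.1733,  0.003 ])), (array([-0.2652, -1.342 ,  0.005 ]), 382, array([ 0.5276, -0.1743,  0.005 ]))]
[[0, 0, 35, 41, 971], [34, 18, 16, 23, 238], [7, 43, 26, 12, 203], [34, 51, 25, 48, 608], [0, 74, 34, 21, 398], [0, 78, 205, 221, 23772], [74, 106, 7, 13, 43], [237, 156, 54, 38, 908], [0, 192, 14, 39, 210], [32, 197, 22, 39, 570], [13, 198, 13, 31, 170], [65, 254, 11, 15, 121], [63, 276, 8, 5, 32]]
[[207, 0, 18, 5, 74], [204, 0, 216, 154, 8315], [402, 0, 11, 9, 62], [389, 2, 10, 20, 82], [174, 4, 59, 112, 3577], [400, 16, 6, 7, 26], [374, 25, 25, 25, 174], [224, 34, 17, 5, 28], [403, 43, 5, 10, 32], [273, 185, 27, 21, 351], [281, 203, 27, 21, 290]]
```

Run:
```python
from h import *
a=[]
for _ in range(4):
    c=shot('side'); M=np.zeros((384,512),np.uint8)
    cv2.fillPoly(M,[np.round((np.array([(548,50),(605,150),(440,230),(400,150)])+.5)/8-.5+[200,238]).astype(np.int32)],1)
    v,u=np.nonzero(M); Q=world(c,np.c_[u,v]); Q=Q[abs(Q[:,2]-.002)<.01]
    a.append(np.linalg.lstsq(np.c_[Q[:,:2]-Q[:,:2].mean(0),np.ones(len(Q))],Q[:,2],rcond=None)[0])
print(np.mean(a,0),np.std(a,0))
ctrl.hand_in()
```

```text
[-0.0044 -0.0018  0.0028] [0.0025 0.0009 0.0001]
the job is handed in; nothing more can be done
```

The tile is flipped onto the step, cork foot up, and the spatula is back on the bare counter where I found it. I handed the job in at about 21 s of robot time. No verdict is reported, so the results below are my own measurements.

- **Slide and press:** I pushed the blade under the tile to the cork foot until the tile met the step. I held about 9 N of push and about 6.5 N of press, read at the wrist, for roughly half a second.
- **Blade tilt:** The interface allows no wrist turn in pitch. I tilted the blade by letting the spatula pivot in lightly closed fingers. The blade was already nose-down when it went under the tile, at an estimated 0.14–0.17 rad. I let it sag further to about 0.21 rad while it carried the tile at roughly 55°, so there was clear margin over the 0.14 rad required for step 2.
- **Tile:** At the end it was centred at about board x 25 mm, y 16 mm, and hangs over the step's edge by about 2 cm. Clean depth readings put its underside level within about 0.04 rad, with the cork top at about 38 mm above the counter.
- **Spatula:** Four averaged readings showed the blade level within 0.005 rad and on the counter, touching nothing else.
- **Other things:** Comparing the first and last pictures showed no movement of the brush, tin, wax, cork block or file.

Two things disagreed or were noisy. Some depth-image fits of the tile and blade were spoiled by missing pixels, and I discarded those. Wrist force readings vary by about 1 N, so the split between tile and board forces is approximate.

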